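# Find the correctly set pump channel with a gap gauge

### The arm

A 7-joint arm with a two-finger parallel gripper is mounted at the origin on the work surface. World frame = base frame: x ahead of the robot, y to its left, z up, the work surface at z = 0. Lengths are in m, angles in rad, forces in N, time in s.
With the tool pointing down it reaches from about 0.425 to 0.925 m from the base axis. Payload 6.8 kg.
Tool frame: the origin (TCP) lies on the centre line of the jaws, within the pads' length; the fingertips stand 14 mm ahead of it and the grasp point (between the pads) lies 5 mm behind it (bot.finger_overhang is the distance from the TCP to the fingertips, in m); z points along the fingers, y is the line along which they close (so a half turn about z gives the same grasp; the last joint's range is limited). The gripper opens to 85 mm and grips with 20 to 120 N. Pads are 22 mm wide; open, the fingers measure 114 mm over their backs; the gripper's body (76 mm by 85 mm) begins 54 mm behind the grasp point. The pads swing forward as they close: fully open they stand 13 mm farther back than shut.
Start: joints at [-1.426, 0.477, 0.022, 1.555, -0.011, 1.109, -0.083], TCP at [0.169, 0.654, 0.245] pointing down, gripper open.
Joint ranges: [-2.96, 2.96], [-0.34, 2.1], [-1.41, 1.46], [0.24, 2.44], [-1.37, 4.51], [0.17, 1.92], [-2.96, 2.96]. Speed limits (rad/s): [2.39, 2.39, 3.14, 3.14, 3.14, 3.14, 3.14].

### API

Orientations are given as a unit quaternion [w, x, y, z].
In Python, from station import bot gives the robot as it stands.
- The arm moves only by the shell command python3 -m inch 'ROWS' [OPENING] [FORCE]. ROWS is JSON, a list of rows, each a list of 4 numbers: the shift along the tool's x, y, z in m, then the turn about the tool's z in degrees. A call has 1 to 12 rows; each row shifts and turns the commanded pose from where the row before left it, along the tool's axes as they then stand; what a row does not reach is not made up. A row lasts 1/10 s, in which the tool goes at most 50 mm and 8.59 degrees, less where a joint would pass 70% of its speed; a pose out of reach is approached as far as the arm can. A call is refused whole if a number of a shift passes 0.05 or a number of a turn 8.59, either way. A call with a gripper value outside its range is refused whole. OPENING is the finger opening in m, from 0 to 0.0854, set as the call begins (- or left out, the last holds). The fingers move at their own pace and stop on an object; FORCE is the grip in N (left out, the last holds). Time passes only in rows, so rows that do not move let the fingers close. It gives the time, the measured TCP pose, the force, the opening and the grip force at its end, in the units of the state.
- bot.get_obs(): the state, without advancing time (a new reading comes with each control period).
- bot.read_camera(name): name is "side" or "top" or "wrist"; returns a dict with "color" (420x560x3 uint8, red, green, blue), "mtx" (3x3 intrinsics, pixels), "world_from_camera" (4x4, takes a point from camera to world coordinates); the wrist camera has in their place "hand_eye" (4x4, takes a point from camera to tool coordinates, whose origin is the TCP and whose axes are the flange's). Camera axes: x right, y up, looking along -z (the intrinsics and any distortion apply to the point x, -y, -z); pixel columns grow to the right and rows downward; lengths in m; the calibration is good to about 2 mm. A picture is of the moment at which its call begins: read the wrist's pose just before it. There is no depth.
- bot.hand_in(): hands the job in; it is judged then, once.
The state is a dict: "t": time; "q": joint angles; "joint_vel": joint speeds; "joint_torque": joint torques, N m; "eef_pos": TCP position; "tool_rot": TCP orientation; "contact_force": force on the tool from outside, world axes, zero at the start; "torque": the same for the moment, N m; "gripper_width": opening from 0.0 (shut) to 1.0 (fully open); "grasp_force": force on a finger pad.
Only numpy, scipy, OpenCV 4.12 (cv2) and the standard library are available. Lean on these libraries where they do the work, as an engineer would, in place of code of your own. Each camera call takes 0.05 s, during which the arm holds its last target. There are 200 camera calls.

### The job

Take the gauge blade out of its stand and feel with it for the one channel of the four-channel dosing pump whose gap is set right: there the blade slides all the way down against a light, steady drag, whereas one channel stops it part way and two are slack. Leave the blade fully down, upright and let go in the right channel. Never force the blade, and do not knock over or push away the small bottles and vials standing about.

Things in the scene. Friction and masses are not known exactly. Their poses are not given: they have to be found in the camera images.
- blade: The gauge blade, loose, 160 g give or take a quarter, standing upright in the stand at the start. Steel blade 22 mm wide (its x), 6 mm thick (its y), with a rounded lower edge; on top a dark block handle 26 x 14 mm (x, y), from 50 to 86 mm above the lower edge. Origin: middle of the lower edge; z up along the blade. Either way round is alike.
- stand: Fixed aluminium block 70 x 50 x 45 mm (x, y, z) with one upright pocket 24 x 8 mm in the middle of its top, 39 mm deep, which holds the blade, axes alike. Origin: centre of its underside, on the table.
- pump: Fixed four-channel dosing pump. Channel block 100 x 200 x 75 mm (x, y, z), origin: centre of its underside; flat top with four slot mouths in a row along y, 45 mm apart. On its +x side a motor box 85 x 150 mm, 62 mm high, with a knob up to 72 mm. In each channel the -y wall is fixed and a steel shoe faces it, its upper half sloping inwards as a lead-in.
- channel_1 (a point): First channel, at the pump's +y end: point on the top face where the blade's middle belongs. Axes as pump and seated blade. The mouth reaches from y -3 mm (face of the fixed wall, upright down to the floor, top edge bevelled 3 mm) to y +9 mm, and 17 mm either way in x; 40 mm deep. Which channel is the right one changes each time; only feel tells.
- channel_2 (a point): Second channel, same point and shape as channel_1. In the right channel the shoe is sprung: the blade meets it 15 to 20 mm down, pushes it back about 2 mm and is nipped at about 6 N against the fixed wall; from there to the floor it drags, with very roughly 4 to 12 N.
- channel_3 (a point): Third channel, same point and shape as channel_1. In the one blocked channel the shoe is rigid and too close: it stops the blade 13 to 22 mm down.
- channel_4 (a point): Fourth channel, at the pump's -y end, same point and shape as channel_1. In the two slack channels the shoe stands 2.5 to 4 mm clear of a blade lying at the fixed wall: it goes down to the floor without drag.
- dropper_1: Small dark dropper bottle, 28 mm across, 65 mm high, standing between stand and pump; not to be disturbed. Origin: centre of its foot.
- dropper_2: Another such dropper bottle beyond the stand; not to be disturbed.
- vial_1: Glass sample vial with grey cap, 28 mm across, 60 mm high, on the robot's side of pump and stand; not to be disturbed. Origin: centre of its foot.
- vial_2: Another such vial, at the far side; not to be disturbed.
Things that resemble listed ones, but are neither listed nor needed, are in the scene too. Leave any yellow look-alike of the blade alone.

How it is judged:
On the way:
1. the blade is taken out of its stand and lifted clear (z of blade in the frame of stand above 0.05 m and contact force between blade and the fingers above 1 N), for 0.1 s.
At the end, for the whole second after the job is handed in: The blade stands released and at rest in a channel, lower edge within 4 mm of its floor, within 8 mm (x) and 4 mm (y) of the channel point, within 0.12 rad of upright, and nipped: it presses on the pump with more than 3.5 N, as only in the right channel (((z of blade in the frame of channel_1 below -0.036 m and x of blade in the frame of channel_1 between -0.008 and 0.008 m and y of blade in the frame of channel_1 between -0.004 and 0.004 m) or (z of blade in the frame of channel_2 below -0.036 m and x of blade in the frame of channel_2 between -0.008 and 0.008 m and y of blade in the frame of channel_2 between -0.004 and 0.004 m) or (z of blade in the frame of channel_3 below -0.036 m and x of blade in the frame of channel_3 between -0.008 and 0.008 m and y of blade in the frame of channel_3 between -0.004 and 0.004 m) or (z of blade in the frame of channel_4 below -0.036 m and x of blade in the frame of channel_4 between -0.008 and 0.008 m and y of blade in the frame of channel_4 between -0.004 and 0.004 m)) and contact force between blade and pump above 3.5 N and angle between blade's own z axis and vertical below 0.12 rad and linear speed of blade below 0.02 m/s); the robot touches nothing.
It fails at once if the blade is forced: more than 40 N between blade and pump (contact force between blade and pump above 40 N).
It fails at once if a small bottle or vial near the work is pushed away more than 30 mm or knocked over (distance of any of dropper_1, dropper_2, vial_1, vial_2 from where it was at the start of the episode above 0.03 m or angle between any of dropper_1, dropper_2, vial_1, vial_2's own z axis and vertical above 0.6 rad).
It also fails if it takes over 64 s, if anything falls off the work surface, if the arm or the gripper's body presses on something with over 40 N, if the wrist force passes 120 N, or if a joint passes its speed limit or range.

## Working session

There is one attempt and no reset: what is moved stays moved. The work goes in short steps, Python scripts to look and compute and a shell command to move; the robot and the scene stay as the last step left them, time stands still between calls to the robot, and variables do not carry over. Pictures are saved under pics/ and viewed, at most 10 in all, crops included, and the job is handed in when it is done.

```bash
mkdir -p pics; ls
python3 - <<'E'
from station import bot
import cv2
o=bot.get_obs(); print(o)
for n in("top","side"):
    r=bot.read_camera(n); print(n,r["mtx"],r["world_from_camera"],[k for k in r]); cv2.imwrite(f"pics/{n}0.png",r["color"][:,:,::-1])
E
```

```text
pics
{'t': 0.0, 'q': array([-1.42610303,  0.47776731,  0.02234178,  1.55644336, -0.01150975,
        1.1092827 , -0.0830801 ]), 'joint_vel': array([-5.76186711e-05,  1.30264526e-03, -8.28829629e-04,  1.32034905e-03,
        6.65120210e-05, -2.28809078e-05, -1.01013099e-03]), 'joint_torque': array([-6.67598124e-04, -5.96446180e+01,  1.60775386e+00, -2.81192708e+01,
        1.24980760e-02,  9.39849357e-03,  6.46224919e-06]), 'eef_pos': array([0.16869498, 0.65300534, 0.24435112]), 'tool_rot': array([-5.05616922e-05,  1.26042747e-01,  9.92024415e-01, -8.84871256e-04]), 'contact_force': array([ 0.25997068,  0.31469925, -0.24557403]), 'torque': array([-0.03778966,  0.00123067, -0.01951811]), 'grasp_force': 0.0, 'gripper_width': 1.0039575550913913}
top [[462.47843641   0.         281.24779643]
 [  0.         462.47843641 204.03151082]
 [  0.           0.           1.        ]] [[ 0.15226512  0.96444803 -0.21599843  0.37580684]
 [-0.98831004  0.15027271 -0.02571744  0.02147919]
 [ 0.00765554  0.21738928  0.97605496  1.04147505]
 [ 0.          0.          0.          1.        ]] ['color', 'mtx', 'world_from_camera']
side [[495.57919371   0.         274.75151208]
 [  0.         495.57919371 213.10490138]
 [  0.           0.           1.        ]] [[-0.98703565  0.11555119 -0.11139368  0.49498695]
 [-0.16010959 -0.75732488  0.63310658  0.57025143]
 [-0.01120499  0.64273396  0.76600751  0.72261736]
 [ 0.          0.          0.          1.        ]] ['color', 'mtx', 'world_from_camera']
```

View pics/top0.png

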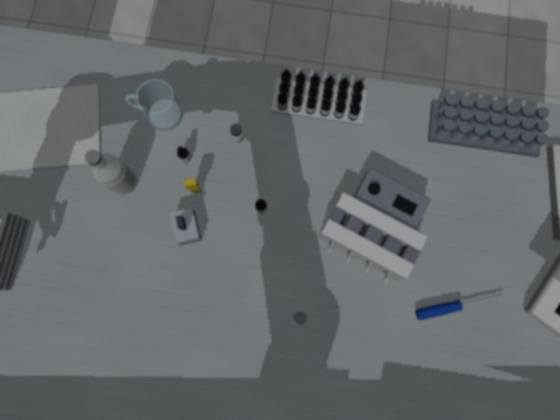

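View pics/side0.png

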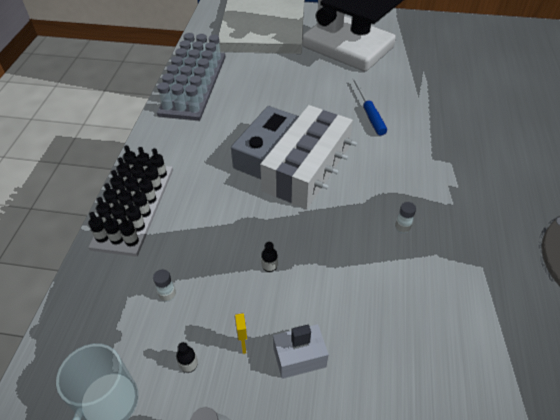

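Top view: stand at about (186,226), yellow look-alike at (192,186), droppers at (182,153) and (261,205), vials at (236,131) and (300,318), pump at about (378,232). I'll enlarge the stand and pump.

Run:
```python
import cv2,numpy as np
t=cv2.imread("pics/top0.png");s=cv2.imread("pics/side0.png")
def c(i,x,y,k,w=400,h=300):return cv2.resize(i[y:y+h//k,x:x+w//k],(w,h),interpolation=cv2.INTER_CUBIC)
a=np.vstack([np.hstack([c(t,150,190,5),c(t,315,185,4,)]),np.hstack([c(s,260,315,5),c(s,255,100,4)])])
cv2.imwrite("pics/z1.png",a)
```

```text
(no output)
```

View pics/z1.png

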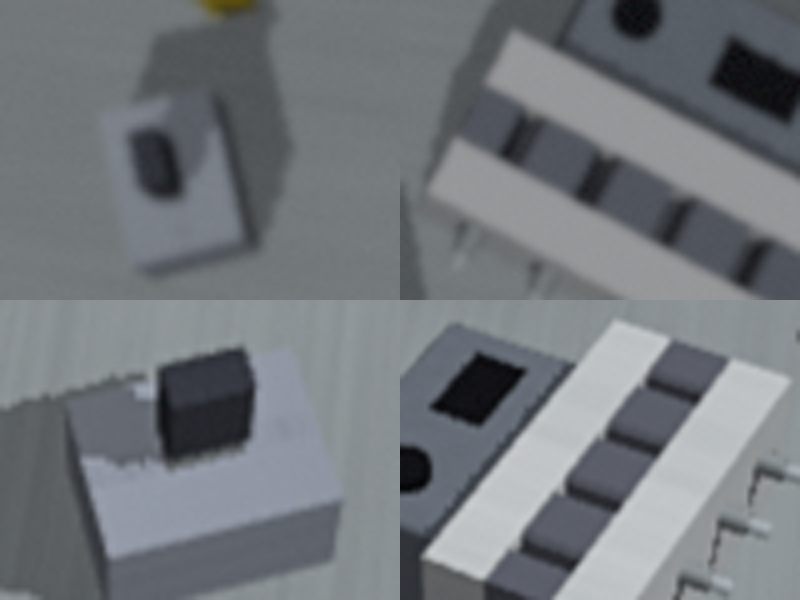

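```bash
cat > h.py <<'E'
import numpy as np
from station import bot
from scipy.spatial.transform import Rotation as R
def proj(P,K,T):
    p=(np.atleast_2d(P)-T[:3,3])@T[:3,:3]; p=p*[1,-1,-1]
    u=p@K.T; return u[:,:2]/u[:,2:]
def ray(uv,K,T,z):
    d=np.linalg.inv(K)@[uv[0],uv[1],1]; d=T[:3,:3]@(d*[1,-1,-1]); o=T[:3,3]
    return o+d*(z-o[2])/d[2]
def rot():
    q=bot.get_obs()["tool_rot"]; return R.from_quat([*q[1:],q[0]]).as_matrix()
E
python3 - <<'E'
from h import *
from scipy.optimize import least_squares
C={n:bot.read_camera(n) for n in("top","side")}
C={n:(c["mtx"],c["world_from_camera"]) for n,c in C.items()}
def fit(obs,hx,hy,z,x0):
    # obs: cam -> list of (sx,sy,u,v)
    def f(p):
        r=[]
        for n,l in obs.items():
            for sx,sy,u,v in l:
                c,s=np.cos(p[2]),np.sin(p[2]); X=[p[0]+c*sx*hx-s*sy*hy,p[1]+s*sx*hx+c*sy*hy,z]
                r+=list(proj(X,*C[n])[0]-[u,v])
        return np.array(r)
    s=least_squares(f,x0,loss="soft_l1"); print(s.x,np.degrees(s.x[2]),np.round(s.fun,1))
    return s.x
T=lambda a,b,k,ox,oy:(ox+a/k,oy+b/k)
st={"top":[(1,1,*T(102,115,5,150,190)),(1,-1,*T(213,92,5,150,190)),(-1,-1,*T(247,245,5,150,190)),(-1,1,*T(136,272,5,150,190))],
"side":[(1,1,281.4,366),(1,-1,273.6,336),(-1,-1,318,325),(-1,1,328.4,354.4)]}
pu={"top":[(1,1,343.3,192.5),(-1,1,322,232.5),(1,-1,426,234),(-1,-1,410,277)],
"side":[(-1,-1,352.5,120),(1,-1,309.3,105),(1,1,261.3,163.8),(-1,1,306,206)]}
for n in("top","side"):
    print(ray(st[n][0][2:],*C[n],.045),ray(pu[n][0][2:],*C[n],.075))
a=fit(st,.035,.025,.045,[.33,.2,0]);
for k in C: fit({k:st[k]},.035,.025,.045,a)
b=fit(pu,.05,.1,.075,[.4,-.2,0])
for k in C: fit({k:pu[k]},.05,.1,.075,b)
for n,uv in(("d1",(261,205)),("d2",(182,153)),("v2",(236,131)),("v1",(300,318)),("yel",(192,186))): print(n,ray(uv,*C["top"],.06))
print(rot(),)
E
```

```text
[0.53895997 0.28496223 0.045     ] [ 0.6354414  -0.08132796  0.075     ]
[0.53890067 0.28808592 0.045     ] [ 0.47321889 -0.23099909  0.075     ]
[0.51608707 0.25072986 0.40221189] 23.04504396799302 [-1.1  0.  -1.  -0.8 -1.1 -0.8 -1.6 -0.6  0.3 -0.4 -0.2 -1.9  0.6 -1.5
  0.5 -0.2]
[0.51524096 0.24786353 0.39979588] 22.90661636063407 [ 0.1  0.6  0.3 -0.2  0.1 -0.2 -0.4 -0. ]
[0.51638457 0.25226422 0.40998135] 23.490201156334333 [ 0.2  0.8 -0.7 -0.8  0.2 -0.7  0.2  0.5]
[ 0.5551442  -0.15656824 -0.3452132 ] -19.77925939845929 [ -0.9  -0.4  -0.9  -0.1   0.8   2.1  -3.3   1.1  -0.4  -0.9  -1.5  -0.5
  -1.6  -0.1   1.8 -23.8]
[ 0.5569914  -0.15908587 -0.32137851] -18.413632183094958 [-0.6 -0.3  0.3  0.5  2.   0.2 -1.  -0.3]
[ 0.55440118 -0.15382684 -0.36479927] -20.901458561598922 [  0.6   0.6  -0.3   0.4  -2.1   0.3   0.9 -22.7]
d1 [0.5841018  0.09047666 0.06      ]
d2 [0.6739849  0.28327531 0.06      ]
v2 [0.74383097 0.17366796 0.06      ]
v1 [ 0.36103066 -0.02751986  0.06      ]
yel [0.60289767 0.24662565 0.06      ]
[[-9.68213976e-01  2.50123289e-01 -1.91240452e-04]
 [ 2.50123344e-01  9.68213329e-01 -1.12332139e-03]
 [-9.58072851e-05 -1.13544917e-03 -9.99999351e-01]]
```

The crops show the stand's top corners at (102,115), (213,92), (247,245) and (136,272), with the handle's long side along the stand's length. They also show the pump's white rails with four dark slot mouths between the grey pads. Next I turn to the stand's yaw and go above it.

```bash
python3 -m inch '[[0,0,0,-7.56],[0,0,0,-7.56],[0,0,0,-7.56],[0,0,0,-7.56],[0,0,0,-7.56]]'; python3 -m inch '[[-0.014,-0.044,0,0],[-0.014,-0.044,0,0],[-0.014,-0.044,0,0],[-0.014,-0.044,0,0],[-0.014,-0.044,0,0],[-0.014,-0.044,0,0],[-0.014,-0.044,0,0],[-0.014,-0.044,0,0],[-0.014,-0.044,0,0],[-0.014,-0.044,0,0],[-0.014,-0.044,0,0],[0,0,0,0]]'
python3 - <<'E'
from h import *
import cv2
o=bot.get_obs();print(o["eef_pos"],o["contact_force"],rot(),np.degrees(np.arctan2(*rot()[:2,1][::-1]))-90)
r=bot.read_camera("wrist");print(r["mtx"],r["hand_eye"]);cv2.imwrite("pics/w1.png",r["color"][:,:,::-1])
E
```

```text
t: 0.7
eef_pos: [0.1688, 0.6534, 0.245]
tool_rot: [-0.0, -0.205, 0.979, -0.0]
contact_force: [0.4, -0.0, 0.0]
gripper_width: 1.001
grasp_force: 0.0
t: 1.9
eef_pos: [0.5064, 0.2627, 0.2453]
tool_rot: [0.001, -0.197, 0.98, -0.002]
contact_force: [-0.5, 0.5, 0.6]
gripper_width: 1.0
grasp_force: 0.0
[0.50640644 0.26272666 0.24533984] [-0.45483855  0.4692988   0.64295876] [[-9.22681609e-01 -3.85555999e-01  2.28487465e-03]
 [-3.85561783e-01  9.22676450e-01 -3.20628382e-03]
 [-8.71998070e-04 -3.83933946e-03 -9.99992250e-01]] 22.67843817303566
[[290.53164632   0.         278.37245781]
 [  0.         290.53164632 211.24301228]
 [  0.           0.           1.        ]] [[-4.37823090e-04  9.65231898e-01  2.61394704e-01  6.58292190e-02]
 [ 9.99999707e-01  5.86769254e-04 -4.91767570e-04  1.64295449e-04]
 [-6.28048121e-04  2.61394413e-01 -9.65231872e-01 -1.28123131e-01]
 [ 0.00000000e+00  0.00000000e+00  0.00000000e+00  1.00000000e+00]]
```

View pics/w1.png

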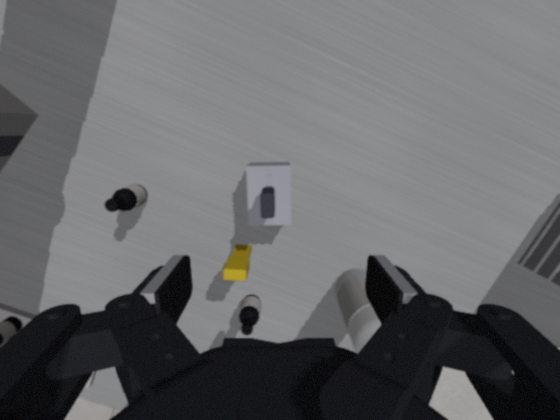

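The wrist picture shows the stand top at columns 247–291, rows 164–225, and the handle at columns 261–275, rows 186–217. The yellow look-alike is at (238,265). The blade is in the stand and the grasp directions line up.

```bash
cat >> h.py <<'E'
def wristT(r):
    T=np.eye(4);T[:3,:3]=rot();T[:3,3]=bot.get_obs()["eef_pos"];return r["mtx"],T@r["hand_eye"]
E
python3 - <<'E'
from h import *
import cv2
o=bot.get_obs(); r=bot.read_camera("wrist");K,T=wristT(r)
i=r["color"][:,:,::-1];cv2.imwrite("pics/w2.png",cv2.resize(i[155:235,220:320],(800,640),interpolation=cv2.INTER_CUBIC)[:600])
c=[ray(p,K,T,.045)[:2] for p in((247,164),(290.5,163),(291.5,225),(249,226))];print(np.array(c),np.mean(c,0))
for a,b in((0,1),(3,2),(3,0),(2,1)): d=c[b]-c[a];print(np.hypot(*d),np.degrees(np.arctan2(d[1],d[0])))
m=ray((268,187),K,T,.092)
print("handle far/near", m, ray((268,217),K,T,.05))
print(proj([[.516,.250,.092],[.516,.25,.045]],K,T))
for uv in((135,195),(250,305),(15,115)):print(ray(uv,K,T,.03))
E
```

```text
[[0.48673704 0.22430907]
 [0.46657817 0.26871842]
 [0.53283404 0.29914851]
 [0.55376357 0.25325786]] [0.50997821 0.26135847]
0.04877058416858989 114.41486034863956
0.050438052246777554 114.51648779833546
0.07301088036694998 -156.6404607791184
0.0729097466039599 -155.331554493189
handle far/near [0.49305704 0.25415834 0.092     ] [0.53323065 0.26932154 0.05      ]
[[255.32838693 206.25342539]
 [258.42243943 196.29879098]]
[0.57628712 0.11287513 0.03      ]
[0.66184391 0.2959277  0.03      ]
[ 0.54020455 -0.03613817  0.03      ]
```

View pics/w2.png

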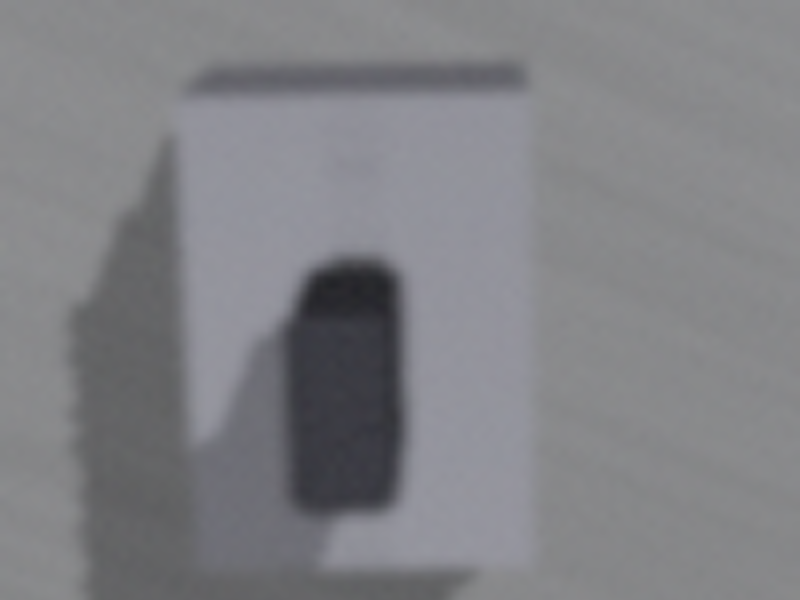

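The enlarged view shows the stand's top face corners at full-frame (243.1,166.5), (285.9,166.5), (286.9,226) and (244.1,226). The handle top centre is at (263.2,206.6).

Run:
```python
from h import *
r=bot.read_camera("wrist");K,T=wristT(r);o=bot.get_obs();print(o["eef_pos"])
c=[ray(p,K,T,.045)[:2] for p in((243.1,166.5),(285.9,166.5),(286.9,226),(244.1,226))];print(np.mean(c,0))
for a,b in((0,1),(3,2),(0,3),(1,2)): d=c[b]-c[a];print(np.hypot(*d),np.degrees(np.arctan2(d[1],d[0])))
m=ray((263.2,206.6),K,T,.092);print(m)
print("tool shift",rot().T@(m-o["eef_pos"]), rot().T@(np.r_[np.mean(c,0),.045]-o["eef_pos"]), np.degrees(np.arctan2(*rot()[:2,1][::-1]))-90)
```

```text
[0.50138999 0.27041696 0.24510798]
[0.51281357 0.25903162]
0.04808635665290223 113.27735285485979
0.050785539018774396 113.26258828205447
0.07021726700259225 22.438372041574688
0.07024270533651113 24.64051019691465
[0.51223087 0.25902356 0.092     ]
tool shift [-0.0055198  -0.01484269  0.15309675] [-0.00608029 -0.01509333  0.20009635] 23.30990241940826
```

Run:
```python
from h import *
import cv2
old=cv2.resize(cv2.imread("pics/w2.png"),(100,75),interpolation=cv2.INTER_AREA)
for _ in range(2):
    o=bot.get_obs();print(o["eef_pos"]); K,T=(r:=bot.read_camera("wrist")) and wristT(r)
    m=cv2.matchTemplate(np.ascontiguousarray(r["color"][:,:,::-1]),old,cv2.TM_CCOEFF_NORMED);_,v,_,l=cv2.minMaxLoc(m);print(v,l)
d=np.array(l)-[220,155]
h=ray(np.array([263.2,206.6])+d,K,T,.092)
c=np.mean([ray(np.array(p)+d,K,T,.045)[:2] for p in((243.1,166.5),(285.9,166.5),(286.9,226),(244.1,226))],0)
print(h,c,rot().T@(h-o["eef_pos"]),rot().T@(np.r_[c,.045]-o["eef_pos"]))
```

```text
[0.50138999 0.27041696 0.24510798]
0.9932814240455627 (215, 156)
[0.50088362 0.27126307 0.24513917]
0.9923768639564514 (214, 156)
[0.51491401 0.25518474 0.092     ] [0.51600786 0.25440091] [-0.00652799 -0.02045427  0.1531208 ] [-0.00723821 -0.02164519  0.20011961]
```

```bash
python3 -m inch '[[-0.007,-0.0215,0,0],[0,0,0,0],[0,0,0.03,0],[0,0,0.03,0],[0,0,0.03,0],[0,0,0.03,0],[0,0,0.03,0],[0,0,0.022,0],[0,0,0,0],[0,0,0,0],[0,0,0,0],[0,0,0,0]]' 0.05
python3 - <<'E'
from h import *
import cv2
o=bot.get_obs();print(o["eef_pos"],o["gripper_width"])
a=bot.read_camera("wrist")["color"][60:360,80:480];b=bot.read_camera("side")["color"][250:400,200:400]
cv2.imwrite("pics/g1.png",np.hstack([a,cv2.resize(b,(400,300),interpolation=cv2.INTER_CUBIC)])[:,:,::-1])
E
```

```text
t: 3.35
eef_pos: [0.5175, 0.2538, 0.0748]
tool_rot: [0.001, -0.202, 0.979, 0.001]
contact_force: [-0.7, -0.0, -0.4]
gripper_width: 0.589
grasp_force: 0.0
[0.51749533 0.25381971 0.07478614] 0.5893538280634193
```

View pics/g1.png

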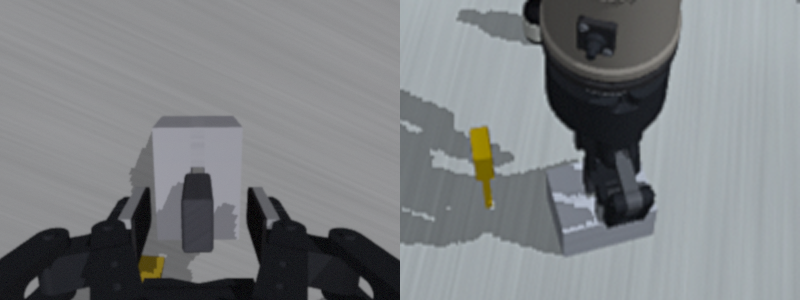

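The handle (column 197) stands centred between the pads (148 and 250). Close.

```bash
python3 -m inch '[[0,0,0,0],[0,0,0,0],[0,0,0,0],[0,0,0,0],[0,0,0,0],[0,0,0,0]]' 0 40
python3 - <<'E'
from h import *
import cv2
o=bot.get_obs();print(o["contact_force"],rot().T@o["contact_force"],o["torque"],np.degrees(np.arctan2(*rot()[:2,1][::-1]))-90)
K,T=wristT(r:=bot.read_camera("wrist"));cv2.imwrite("pics/g2.png",cv2.resize(r["color"][150:350,180:380],(600,600))[:,:,::-1])
E
```

```text
t: 4.05
eef_pos: [0.5169, 0.2531, 0.0735]
tool_rot: [0.0, -0.202, 0.979, 0.0]
contact_force: [0.1, -1.2, 4.1]
gripper_width: 0.157
grasp_force: 41.5
[ 0.05450119 -1.19116878  4.05656744] [ 0.42027249 -1.11521819 -4.05675391] [-0.17711685  0.14940126 -0.00089183] 23.3116563809848
```

```bash
python3 -m inch '[[0,0,-0.01,0],[0,0,-0.02,0],[0,0,-0.03,0],[0,0,-0.03,0],[0,0,-0.03,0],[0,0,-0.03,0],[0,0,-0.025,0],[0,0,0,0],[0,0,0,0]]'
python3 -c "
from h import *
o=bot.get_obs();print(o['contact_force'],o['grasp_force'])"
python3 -m inch '[[0.0083,-0.0434,0,0],[0.0083,-0.0434,0,0],[0.0083,-0.0434,0,0],[0.0083,-0.0434,0,0],[0.0083,-0.0434,0,0],[0.0083,-0.0434,0,0],[0.0083,-0.0434,0,0],[0.0083,-0.0434,0,0],[0.0083,-0.0434,0,0],[0.0083,-0.0434,0,0]]'
python3 -m inch '[[0,0,0,8.5],[0,0,0,8.5],[0,0,0,8.5],[0,0,0,8.5],[0,0,0,8.5],[0,0,0,0],[0,0,0,0],[0,0,0,0],[0,0,0,0]]'
python3 - <<'E'
from h import *
import cv2
o=bot.get_obs();print(o["eef_pos"],o["contact_force"],np.degrees(np.arctan2(*rot()[:2,1][::-1]))-90)
r=bot.read_camera("wrist");cv2.imwrite("pics/w3.png",cv2.resize(r["color"][60:330,100:460],(800,600),interpolation=cv2.INTER_CUBIC)[:,:,::-1])
np.save("w3pose.npy",wristT(r)[1])
E
```

```text
t: 5.0
eef_pos: [0.5164, 0.2529, 0.2482]
tool_rot: [0.0, -0.202, 0.979, 0.0]
contact_force: [-0.9, -0.0, -1.4]
gripper_width: 0.155
grasp_force: 40.9
[-0.8688978  -0.00569315 -1.39735604] 40.89987516403198
t: 6.0
eef_pos: [0.6113, -0.1798, 0.2461]
tool_rot: [-0.002, -0.202, 0.979, 0.001]
contact_force: [0.4, 0.3, -2.0]
gripper_width: 0.158
grasp_force: 40.8
t: 6.9
eef_pos: [0.6121, -0.1784, 0.248]
tool_rot: [-0.0, 0.166, 0.986, 0.0]
contact_force: [0.3, 0.2, -0.7]
gripper_width: 0.154
grasp_force: 40.8
[ 0.61211973 -0.17836504  0.24796583] [ 0.28033393  0.22658958 -0.69244625] -19.08958764541829
```

View pics/w3.png

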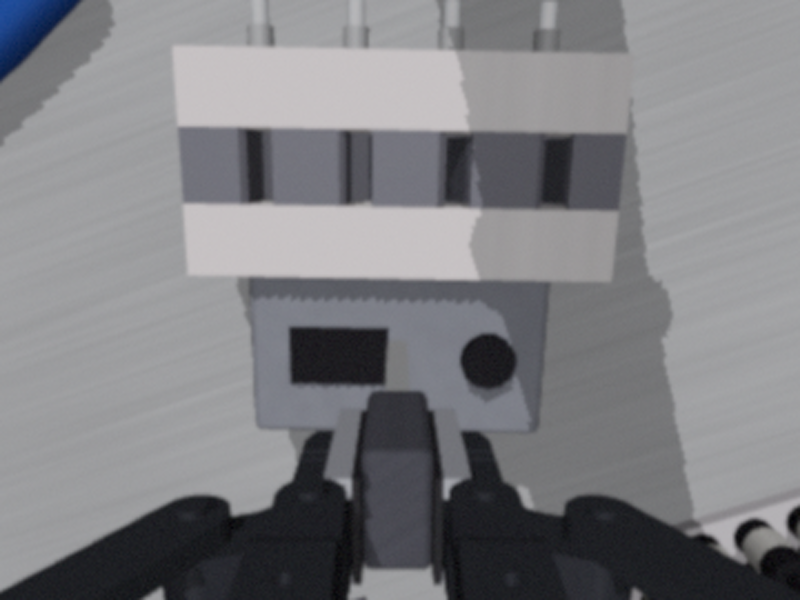

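The picture shows the pump's top corners at crop (174,46), (632,53), (614,282) and (187,274). The mouths, ch4 to ch1 from left to right, span 246–270, 345–371, 444–471 and 542–571 at rows 131–208.

Run:
```python
from h import *
from scipy.optimize import least_squares
K=bot.read_camera("wrist")["mtx"];T=np.load("w3pose.npy")
f=lambda u,v:(100+u/800*360-.28,60+v/600*270-.28)
c=[ray(f(*p),K,T,.075)[:2] for p in((174,46),(632,53),(614,282),(187,274))]
sg=[(-1,-1),(-1,1),(1,1),(1,-1)]
def tf(p,x,y):return [p[0]+np.cos(p[2])*x-np.sin(p[2])*y,p[1]+np.sin(p[2])*x+np.cos(p[2])*y]
s=least_squares(lambda p:np.ravel([np.subtract(tf(p,.05*a,.1*b),q) for (a,b),q in zip(sg,c)]),[.556,-.157,-.34])
p=s.x;print(p,np.degrees(p[2]),np.round(s.fun*1000,1)); np.save("pump.npy",p)
Rm=np.array([[np.cos(p[2]),-np.sin(p[2])],[np.sin(p[2]),np.cos(p[2])]])
for n,l,r in((4,(248,168),(270,168)),(3,(345,168),(371,168)),(2,(445,168),(471,168)),(1,(544,171),(571,171))):
    print(n,[np.round(Rm.T@(ray(f(*q),K,T,.075)[:2]-p[:2])*1000,1) for q in(l,r)])
o=bot.get_obs();e=o["eef_pos"];print(e)
for n in(1,2,3,4): 
    t=tf(p,0,.0675-.045*(n-1));print(n,t,rot().T@(np.r_[t,0]-e), np.degrees(np.arctan2(*rot()[:2,1][::-1]))-90)
```

```text
[ 0.55341921 -0.15516535 -0.34921768] -20.008699190957966 [-0.5 -0.7  0.5  1.4 -0.6 -0.9  0.7  0.2]
4 [array([  0.7, -69.6]), array([  0.5, -59.6])]
3 [array([  0. , -25.8]), array([ -0.2, -14. ])]
2 [array([-0.7, 19.4]), array([-0.8, 31.1])]
1 [array([-0. , 64.2]), array([-0.2, 76.4])]
[ 0.612201   -0.17843383  0.24824067]
1 [np.float64(0.576515197483634), np.float64(-0.0917396063934243)] [0.06210664 0.07017118 0.24825705] -19.136397618208193
2 [np.float64(0.5611178709226312), np.float64(-0.13402343704739694)] [0.06279172 0.02517639 0.24825098] -19.136397618208193
3 [np.float64(0.5457205443616284), np.float64(-0.1763072677013696)] [ 0.0634768  -0.01981839  0.2482449 ] -19.136397618208193
4 [np.float64(0.5303232178006256), np.float64(-0.21859109835534227)] [ 0.06416188 -0.06481317  0.24823882] -19.136397618208193
```

The mouth edges agree with channels at pump y ±22.5 and ±67.5 mm. I'll try channel 2 first, keeping about 2 mm off the fixed wall.

```bash
cat > st.py <<'E'
from h import *
o=bot.get_obs();p=np.load("pump.npy");y=np.degrees(np.arctan2(*rot()[:2,1][::-1]))-90
d=np.round(1000*(R.from_euler("z",-p[2]).apply(o["eef_pos"]-[p[0],p[1],0])),1)
print("pumpframe mm",d,"depth(nom)",round(142.5-d[2],1),"F tool",np.round(rot().T@o["contact_force"],1),"tq",np.round(rot().T@o["torque"],2),"yaw",round(y,2),"grip",round(o["grasp_force"],1),"t",o["t"])
E
python3 -m inch '[[0.0314,0.0136,0,0],[0.0314,0.0136,0,0],[0,0,0.02,0.9],[0,0,0.03,0],[0,0,0.03,0],[0,0,0.016,0],[0,0,0,0],[0,0,0,0],[0,0,0,0],[0,0,0,0]]' 0 20 >/dev/null; python3 st.py
```

```text
pumpframe mm [  1.   24.8 153.6] depth(nom) -11.1 F tool [0.  0.3 1.8] tq [-0.01  0.01  0.03] yaw -20.08 grip 40.8 t 8.0
```

```bash
python3 -m inch '[[0.001,0,0.003,0],[0,0,0.003,0],[0,0,0.003,0],[0,0,0.002,0],[0,0,0.002,0],[0,0,0.002,0],[0,0,0,0]]' >/dev/null; python3 st.py; python3 -m inch '[[0,0,0.002,0],[0,0,0.002,0],[0,0,0,0]]' >/dev/null; python3 st.py;  python3 -m inch '[[0,0,0.002,0],[0,0,0.001,0],[0,0,0,0]]' >/dev/null; python3 st.py
```

```text
pumpframe mm [ -1.1  24.6 136.9] depth(nom) 5.6 F tool [ 0.3 -0.3  1.2] tq [0.   0.01 0.02] yaw -20.09 grip 40.8 t 8.7
pumpframe mm [ -1.1  24.7 133. ] depth(nom) 9.5 F tool [-0.7 -0.3  1.3] tq [-0.01 -0.02  0.02] yaw -20.08 grip 40.8 t 9.0
pumpframe mm [ -0.8  24.1 130.3] depth(nom) 12.2 F tool [-0.6 -1.5  0.4] tq [ 0.48 -0.12  0.03] yaw -20.11 grip 40.9 t 9.3
```

Inside the mouth; the shoe is beginning to push towards the wall. I'll move 1.5 mm towards the wall.

```bash
python3 -m inch '[[0,-0.001,0,0],[0,-0.0005,0,0],[0,0,0,0]]' >/dev/null; python3 st.py; python3 -m inch '[[0,-0.0006,0,0],[0,0,0,0]]' >/dev/null; python3 st.py; python3 -m inch '[[0,0,0.001,0],[0,0,0.001,0],[0,0,0,0]]' >/dev/null; python3 st.py
```

```text
pumpframe mm [ -1.1  23.3 130.2] depth(nom) 12.3 F tool [-0.5  0.8  1.2] tq [0.01 0.02 0.04] yaw -20.08 grip 40.9 t 9.6
pumpframe mm [ -1.   22.6 130.3] depth(nom) 12.2 F tool [0.6 0.2 0.8] tq [-0.   -0.06 -0.04] yaw -20.08 grip 40.9 t 9.8
pumpframe mm [ -1.1  22.6 128.1] depth(nom) 14.4 F tool [-0.7 -0.6  1.9] tq [ 0.04 -0.02 -0.01] yaw -20.08 grip 40.8 t 10.1
```

```bash
for i in 1 2 3; do python3 -m inch '[[0,0,0.001,0],[0,0,0.001,0],[0,0,0,0]]' >/dev/null; python3 st.py; done
```

```text
pumpframe mm [ -0.9  22.3 126.2] depth(nom) 16.3 F tool [ 0.1 -0.5  2. ] tq [ 0.16 -0.03  0.01] yaw -20.09 grip 40.9 t 10.4
pumpframe mm [ -0.6  21.9 124.6] depth(nom) 17.9 F tool [-0.1 -2.4 -3.2] tq [ 0.75  0.08 -0.03] yaw -20.12 grip 41.4 t 10.7
pumpframe mm [ -0.2  21.9 124.1] depth(nom) 18.4 F tool [  3.8  -2.8 -17. ] tq [0.93 1.2  0.04] yaw -20.13 grip 43.6 t 11.0
```

The force jumps to about 19 N in less than 1 mm at 18 mm depth, so channel 2 is the blocked one. Back out and go to channel 3.

```bash
python3 -m inch '[[0,0,-0.002,0],[0,0,-0.005,0],[0,0,-0.01,0],[0,0,-0.015,0],[0,-0.022,0,0],[0,-0.022,0,0],[0,0,0,0],[0,0,0,0],[0,0,0,0]]' >/dev/null; python3 st.py
```

```text
pumpframe mm [ -0.8 -20.1 154.8] depth(nom) -12.3 F tool [ 0.4 -0.5  1.6] tq [-0.04  0.04 -0.02] yaw -20.01 grip 40.8 t 11.9
```

```bash
python3 -m inch '[[0,-0.001,0.004,0],[0,0,0.004,0],[0,0,0.003,0],[0,0,0.002,0],[0,0,0.002,0],[0,0,0.002,0],[0,0,0,0]]' >/dev/null; python3 st.py; python3 -m inch '[[0,0,0.002,0],[0,0,0.002,0],[0,0,0.002,0],[0,0,0,0]]' >/dev/null; python3 st.py;  python3 -m inch '[[0,-0.0005,0.001,0],[0,0,0.001,0],[0,0,0,0]]' >/dev/null; python3 st.py
```

```text
pumpframe mm [ -1.1 -22.5 137. ] depth(nom) 5.5 F tool [0.1 0.2 0.9] tq [ 0.01 -0.01  0.01] yaw -20.09 grip 40.8 t 12.6
pumpframe mm [ -1.2 -22.5 131. ] depth(nom) 11.5 F tool [0.7 0.1 1.4] tq [ 0.04 -0.03 -0.01] yaw -20.09 grip 40.8 t 13.0
pumpframe mm [ -1.1 -23.  129.2] depth(nom) 13.3 F tool [-1.4  0.7  0.7] tq [0.03 0.03 0.02] yaw -20.09 grip 40.8 t 13.3
```

```bash
for i in 1 2; do python3 -m inch '[[0,0,0.001,0],[0,0,0.001,0],[0,0,0,0]]' >/dev/null; python3 st.py; done
```

```text
pumpframe mm [ -1.1 -22.9 127.1] depth(nom) 15.4 F tool [-0.9 -0.1  1.4] tq [ 0.01 -0.01 -0.02] yaw -20.09 grip 40.8 t 13.6
pumpframe mm [ -1.1 -22.9 125.1] depth(nom) 17.4 F tool [-0.1  0.6  0.7] tq [ 0.03 -0.    0.01] yaw -20.09 grip 40.8 t 13.9
```

```bash
for i in 1 2 3 4; do python3 -m inch '[[0,0,0.0015,0],[0,0,0.0015,0],[0,0,0,0]]' >/dev/null; python3 st.py; done
```

```text
pumpframe mm [ -1.2 -22.9 122. ] depth(nom) 20.5 F tool [-0.1  0.   0.8] tq [-0.06  0.03 -0.  ] yaw -20.08 grip 40.8 t 14.2
pumpframe mm [ -1.2 -23.  119. ] depth(nom) 23.5 F tool [0.4 0.3 2. ] tq [-0.01 -0.02  0.01] yaw -20.08 grip 40.8 t 14.5
pumpframe mm [ -1.2 -22.9 116. ] depth(nom) 26.5 F tool [-0.  -0.5  1.9] tq [ 0.07  0.   -0.01] yaw -20.08 grip 40.8 t 14.8
pumpframe mm [ -1.2 -23.  113. ] depth(nom) 29.5 F tool [0.4 0.5 1.4] tq [0.   0.06 0.04] yaw -20.09 grip 40.8 t 15.1
```

Channel 3 is slack, with no drag down to 29 mm. Before leaving, I probe where the fixed wall is.

```bash
for i in 1 2 3; do python3 -m inch '[[0,-0.0005,0,0],[0,0,0,0]]' >/dev/null; python3 st.py; done
```

```text
pumpframe mm [ -1.  -23.3 113.3] depth(nom) 29.2 F tool [0.6 0.3 1.5] tq [-0.15  0.03  0.  ] yaw -20.08 grip 40.8 t 15.3
pumpframe mm [ -1.  -23.4 113.3] depth(nom) 29.2 F tool [-0.9  1.7  2.1] tq [-0.58 -0.03  0.01] yaw -20.06 grip 40.7 t 15.5
pumpframe mm [ -1.  -23.4 113.3] depth(nom) 29.2 F tool [-0.1  4.3  1.3] tq [-1.14  0.07  0.01] yaw -20.04 grip 40.7 t 15.7
```

```bash
python3 -m inch '[[0,0.0015,-0.002,0],[0,0,-0.013,0],[0,0,-0.02,0],[0,0,-0.006,0],[0,-0.022,0,0],[0,-0.022,0,0],[0,0,0,0],[0,0,0,0],[0,0,0,0],[0,0,0,0]]' >/dev/null; python3 st.py
```

```text
pumpframe mm [ -1.  -65.9 154.2] depth(nom) -11.7 F tool [-0.6 -0.1  1.1] tq [-0.02 -0.04  0.01] yaw -20.0 grip 40.8 t 16.7
```

```bash
python3 -m inch '[[0,0,0.004,0],[0,0,0.004,0],[0,0,0.003,0],[0,0,0.002,0],[0,0,0.002,0],[0,0,0.002,0],[0,0,0,0]]' >/dev/null; python3 st.py; python3 -m inch '[[0,0,0.002,0],[0,0,0.002,0],[0,0,0.001,0],[0,0,0,0]]' >/dev/null; python3 st.py
```

```text
pumpframe mm [ -1.2 -67.  137. ] depth(nom) 5.5 F tool [ 0.7 -0.8  2. ] tq [-0.   -0.   -0.02] yaw -20.09 grip 40.8 t 17.4
pumpframe mm [ -1.2 -67.  132.1] depth(nom) 10.4 F tool [-0.8  0.8  1.6] tq [-0.02  0.02 -0.02] yaw -20.09 grip 40.8 t 17.8
```

```bash
python3 -m inch '[[0,-0.0009,0.001,0],[0,0,0.001,0],[0,0,0,0]]' >/dev/null; python3 st.py; for i in 1 2 3 4; do python3 -m inch '[[0,0,0.001,0],[0,0,0.001,0],[0,0,0,0]]' >/dev/null; python3 st.py; done
```

```text
pumpframe mm [ -1.1 -67.9 130.2] depth(nom) 12.3 F tool [-0.2  0.1  0.7] tq [ 0.07  0.04 -0.01] yaw -20.09 grip 40.8 t 18.1
pumpframe mm [ -1.2 -67.8 128.1] depth(nom) 14.4 F tool [0.7 0.1 1.4] tq [ 0.05 -0.04 -0.01] yaw -20.08 grip 40.8 t 18.4
pumpframe mm [ -1.2 -67.8 126.1] depth(nom) 16.4 F tool [ 0.  -0.3  1.3] tq [-0.01  0.01 -0.02] yaw -20.08 grip 40.8 t 18.7
pumpframe mm [ -1.2 -67.8 124.1] depth(nom) 18.4 F tool [0.5 1.  1.3] tq [0.02 0.   0.02] yaw -20.08 grip 40.8 t 19.0
pumpframe mm [ -1.2 -67.8 122.1] depth(nom) 20.4 F tool [0.8 1.3 1.4] tq [ 0.03 -0.01 -0.  ] yaw -20.09 grip 40.8 t 19.3
```

```bash
for i in 1 2 3; do python3 -m inch '[[0,0,0.0015,0],[0,0,0.0015,0],[0,0,0,0]]' >/dev/null; python3 st.py; done
```

```text
pumpframe mm [ -1.3 -67.8 119. ] depth(nom) 23.5 F tool [-0.5 -0.1  2.1] tq [-0.02  0.01  0.05] yaw -20.08 grip 40.8 t 19.6
pumpframe mm [ -1.2 -67.8 116. ] depth(nom) 26.5 F tool [0.8 0.9 1.5] tq [ 0.    0.04 -0.  ] yaw -20.09 grip 40.8 t 19.9
pumpframe mm [ -1.2 -67.8 113. ] depth(nom) 29.5 F tool [0.3 0.5 0.4] tq [ 0.03 -0.05  0.01] yaw -20.08 grip 40.8 t 20.2
```

Channel 4 is slack too, so channel 1 must be the right one.

```bash
python3 -m inch '[[0,0,-0.005,0],[0,0,-0.015,0],[0,0,-0.021,0],[0,0.034,0,0],[0,0.034,0,0],[0,0.034,0,0],[0,0.033,0,0],[0,0,0,0],[0,0,0,0],[0,0,0,0],[0,0,0,0],[0,0,0,0]]' >/dev/null; python3 -m inch '[[0,0,0.005,0],[0,0,0.002,0],[0,0,0,0]]' >/dev/null; python3 st.py
```

```text
pumpframe mm [ -1.3  66.9 146.6] depth(nom) -4.1 F tool [ 0.1 -0.   1.8] tq [ 0.01 -0.02  0.02] yaw -20.1 grip 40.8 t 21.7
```

```bash
python3 -m inch '[[0,0.0004,0.003,0],[0,0,0.003,0],[0,0,0.003,0],[0,0,0.003,0],[0,0,0.002,0],[0,0,0,0]]' >/dev/null; python3 st.py; for i in 1 2 3 4 ; do python3 -m inch '[[0,0,0.001,0],[0,0,0.001,0],[0,0,0,0]]' >/dev/null; python3 st.py; done
```

```text
pumpframe mm [ -1.1  67.5 132.9] depth(nom) 9.6 F tool [-0.1 -0.3  0.4] tq [ 0.01 -0.02 -0.04] yaw -20.08 grip 40.8 t 22.3
pumpframe mm [ -0.9  67.5 131.2] depth(nom) 11.3 F tool [0.3 0.5 1.1] tq [0.07 0.   0.04] yaw -20.09 grip 40.8 t 22.6
pumpframe mm [ -1.   67.5 129.1] depth(nom) 13.4 F tool [ 0.7 -0.   1.5] tq [0.03 0.01 0.02] yaw -20.08 grip 40.8 t 22.9
pumpframe mm [ -1.   67.5 127.1] depth(nom) 15.4 F tool [-0.1  0.3  1.2] tq [-0.01 -0.02  0.04] yaw -20.09 grip 40.8 t 23.2
pumpframe mm [ -1.   67.5 125.1] depth(nom) 17.4 F tool [0.4 1.1 1. ] tq [ 0.02 -0.01  0.01] yaw -20.09 grip 40.8 t 23.5
```

```bash
python3 -m inch '[[0,-0.0004,0.001,0],[0,0,0.0005,0],[0,0,0,0]]' >/dev/null; python3 st.py; for i in 1 2 3; do python3 -m inch '[[0,0,0.001,0],[0,0,0.0005,0],[0,0,0,0]]' >/dev/null; python3 st.py; done
```

```text
pumpframe mm [ -0.9  67.  123.7] depth(nom) 18.8 F tool [ 0.5 -0.9  1.2] tq [ 0.08 -0.    0.04] yaw -20.1 grip 40.9 t 23.8
pumpframe mm [ -0.6  66.8 122.6] depth(nom) 19.9 F tool [ 0.8 -1.5 -2.4] tq [ 0.42  0.14 -0.02] yaw -20.1 grip 41.4 t 24.1
pumpframe mm [ -0.4  66.9 121.2] depth(nom) 21.3 F tool [-0.4 -1.2 -3.7] tq [0.64 0.09 0.01] yaw -20.1 grip 41.7 t 24.4
pumpframe mm [ -0.2  66.8 120. ] depth(nom) 22.5 F tool [ 0.7 -1.8 -7.1] tq [ 0.67  0.29 -0.02] yaw -20.11 grip 42.2 t 24.7
```

Light drag that gives way: this is the right channel. Carry on down, watching the force.

```bash
for i in 1 2 3 4; do python3 -m inch '[[0,0,0.001,0],[0,0,0.0005,0],[0,0,0,0]]' >/dev/null; python3 st.py; done
```

```text
pumpframe mm [-1.000e-01  6.690e+01  1.182e+02] depth(nom) 24.3 F tool [-0.3 -2.7 -4.5] tq [ 0.64 -0.14 -0.01] yaw -20.1 grip 41.6 t 25.0
pumpframe mm [ -0.4  66.9 116.4] depth(nom) 26.1 F tool [-0.9 -2.5 -4.6] tq [ 0.77 -0.39  0.03] yaw -20.1 grip 41.6 t 25.3
pumpframe mm [ -0.8  66.9 114.6] depth(nom) 27.9 F tool [-2.3 -3.6 -2.9] tq [ 0.9  -0.45 -0.01] yaw -20.1 grip 41.4 t 25.6
pumpframe mm [ -1.1  67.  113. ] depth(nom) 29.5 F tool [-0.8 -3.2 -2.4] tq [ 0.96 -0.39  0.04] yaw -20.09 grip 41.4 t 25.9
```

```bash
for i in 1 2 3; do python3 -m inch '[[0,-0.0001,0.001,0],[0,0,0.001,0],[0,0,0,0]]' >/dev/null; python3 st.py; done; for i in 1 2 3; do python3 -m inch '[[0,0,0.0008,0],[0,0,0,0]]' >/dev/null; python3 st.py; done
```

```text
pumpframe mm [ -1.2  66.9 111. ] depth(nom) 31.5 F tool [-1.2 -5.3 -1.7] tq [ 1.04 -0.16 -0.01] yaw -20.09 grip 41.4 t 26.2
pumpframe mm [ -1.1  66.9 109. ] depth(nom) 33.5 F tool [ 1.  -3.8 -2.6] tq [ 0.96 -0.03  0.02] yaw -20.08 grip 41.5 t 26.5
pumpframe mm [ -1.   66.9 107.1] depth(nom) 35.4 F tool [-0.4 -3.2 -1.9] tq [ 0.86 -0.02 -0.07] yaw -20.08 grip 41.5 t 26.8
pumpframe mm [ -0.9  66.9 106.4] depth(nom) 36.1 F tool [-0.5 -3.6 -2.7] tq [ 0.85 -0.01  0.05] yaw -20.08 grip 41.5 t 27.0
pumpframe mm [ -0.8  66.9 105.7] depth(nom) 36.8 F tool [ 0.  -3.1 -3.9] tq [ 0.87 -0.05  0.03] yaw -20.08 grip 41.6 t 27.2
pumpframe mm [ -0.8  66.9 104.9] depth(nom) 37.6 F tool [-0.3 -2.9 -3.2] tq [ 0.79 -0.06 -0.02] yaw -20.08 grip 41.6 t 27.4
```

```bash
for i in 1 2 3 4; do python3 -m inch '[[0,0,0.0007,0],[0,0,0,0]]' >/dev/null; python3 st.py; done
```

```text
pumpframe mm [ -0.8  66.9 104.2] depth(nom) 38.3 F tool [-1.1 -3.2 -3.6] tq [ 0.85 -0.08  0.03] yaw -20.08 grip 41.6 t 27.6
pumpframe mm [ -0.8  66.9 103.5] depth(nom) 39.0 F tool [-0.5 -3.1 -3.4] tq [ 0.75 -0.17 -0.01] yaw -20.08 grip 41.6 t 27.8
pumpframe mm [ -0.8  66.9 102.7] depth(nom) 39.8 F tool [-2.  -2.4 -4. ] tq [ 0.81 -0.12 -0.  ] yaw -20.08 grip 41.6 t 28.0
pumpframe mm [ -0.7  66.9 102.5] depth(nom) 40.0 F tool [-0.  -3.7 -8.2] tq [ 0.82  0.19 -0.01] yaw -20.09 grip 42.3 t 28.2
```

The force rises at 40 mm depth, so the blade is on the floor. Release and look.

```bash
python3 -m inch '[[0,0,-0.0005,0],[0,0,0,0],[0,0,0,0],[0,0,0,0],[0,0,0,0],[0,0,0,0]]' 0.045 >/dev/null; python3 st.py; python3 -m inch '[[0,0,-0.01,0],[0,0,-0.02,0],[0,0,-0.03,0],[0,0,-0.03,0],[0,0,-0.03,0],[0,0,-0.03,0],[0,0,0,0],[0,0,0,0],[0,0,0,0]]'
python3 - <<'E'
from h import *
import cv2
a=bot.read_camera("wrist")["color"][110:310,160:427];b=bot.read_camera("side")["color"][80:230,210:410]
cv2.imwrite("pics/f.png",np.hstack([cv2.resize(i,(400,300),interpolation=cv2.INTER_CUBIC) for i in(a,b)])[:,:,::-1])
E
```

```text
pumpframe mm [ -0.9  66.9 102.5] depth(nom) 40.0 F tool [-0.5  0.1 -1. ] tq [-0.03 -0.05  0.05] yaw -20.08 grip 0.0 t 28.8
t: 29.7
eef_pos: [0.5748, -0.0919, 0.252]
tool_rot: [-0.001, 0.174, 0.985, -0.0]
contact_force: [0.4, -0.2, -0.4]
gripper_width: 0.529
grasp_force: 0.0
```

View pics/f.png

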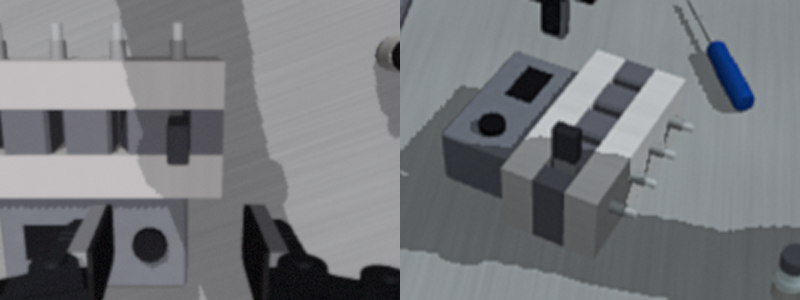

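The blade's handle stands upright and low in channel 1, at (178,137) in the left crop and (567,145) in the right. The gripper is well clear.

```bash
python3 -c "
from station import bot
print(bot.hand_in())"
```

```text
the job is handed in; nothing more can be done
None
```

The blade is down on the floor of channel 1, upright and let go, and the job is handed in at about 30 s. Channel 1 gave a steady drag all the way down, channel 2 stopped the blade at 18 mm, and channels 3 and 4 were slack as far as I tested them, to 29 mm. The hand-in gave no verdict back.

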